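# Push the lost grinder nut out of the drip channel with the pick

## Task

The brass thumb nut of the grinder's clamp has dropped into the lipped drip channel of the blue draining board, where fingers cannot reach it. Take the red-handled pick from its stand, put its tip down into the slot behind the nut (on the closed-end side) and guide it slowly and steadily along the slot, never moving faster than about 5 cm a second while the tip is in the slot, pushing the nut round the bend and out of the open end so that it drops onto the white saucer below. Then hang the pick upright in its forked stand again and let go, leaving the white saucer where it is and the blue cup and its saucer, the green jar and the strainer undisturbed.

Things in the scene. Friction and masses are not known exactly. Their poses are not given: they have to be found in the camera images.
- board: Fixed draining board: blue deck 150 x 250 mm, top 40 mm above the counter, with an aluminium L-shaped channel, 34 mm wide outside. Its top (z 58 mm, lips 3 mm thick) has a 15 mm slot over a cavity 28 mm wide, floor at z 40. Slot centre line in board x, y (mm): closed end (60,110), straight to (60,-30), arc of radius 50 about (10,-30) to (10,-80), straight to (-90,-80). Origin on the counter.
- slot_start (a point): Point on the slot's centre line at the inner face of the closed end, at the channel's top face (58 mm above the counter); in the board frame (60, 110, 58) mm.
- bend_in (a point): Point on the slot's centre line where the first straight meets the bend, top face; in the board frame (60, -30, 58) mm.
- bend_out (a point): Point on the slot's centre line where the bend meets the second straight, top face; in the board frame (10, -80, 58) mm.
- slot_end (a point): Point on the slot's centre line at the open end, top face; in the board frame (-90, -80, 58) mm. Floor, walls and lips all stop here, so the tip can run out freely; it overhangs the deck by 30 mm.
- nut: Round brass thumb nut, 24 mm diameter, 11 mm high, about 35 g, lying flat and loose in the channel's first straight, 48 to 125 mm from the closed end and sliding easily; too wide for the slot but seen through it. Origin: centre of its underside.
- saucer: Loose white ceramic saucer, 140 mm across, 18 mm high, standing on the counter under the channel's open end (its centre about 25 mm beyond that end). Origin: centre of its underside.
- stand: Fixed dark steel stand, base 100 x 80 x 10 mm, post at +x. A level fork plate (top 125 mm above the counter, 8 mm thick, 50 mm wide) has a 14 mm wide notch open to the stand's -x; the notch ends 8 mm to +x of the hanging point, its tines reach 25 mm to -x of it. Origin on the counter below the hanging point.
- fork (a point): Hanging point: on the fork's top face (125 mm above the counter), where the pick's axis stands and its collar rests. Axes as the stand's.
- pick: Loose pick, 171 mm long, about 80 g, hanging upright in the stand. From the tip up: steel shaft 6 mm diameter to 28 mm, 8 mm diameter to 95 mm, yellow collar 30 mm diameter from 95 to 101 mm, red square handle 18 x 18 mm (faces along the pick's x and y) from 101 to 171 mm. Origin at the tip, z up along the pick.
- pick_tip (a point): The pick's tip (its lowest point).
- pick_collar (a point): Centre of the collar's underside, 95 mm above the tip; rests on the fork when hung.
- pick_grip (a point): Good gripping point on the handle, 135 mm above the tip (36 mm below the handle's top).
- cup_saucer: Bystander: loose blue ceramic saucer, 140 mm across, 18 mm high; origin under its centre.
- cup: Bystander: blue ceramic cup, 76 mm across the rim, 65 mm high, standing on the blue saucer; origin under its centre.
- jar: Bystander: closed green plastic jar, 84 mm diameter, 130 mm high; origin under its centre.
- strainer: Bystander: steel tea strainer, bowl 72 mm across and 28 mm high, with a thin handle reaching 140 mm to its own +y; origin under the bowl's centre.
There are look-alikes about, which are no part of the job. There is more than one size of the pick; the job needs the smallest.

How it is judged:
By the outcome, as a careful person would: the job done as asked, in the order asked, and still so for the second after the job is handed in, with the robot touching nothing.
It also fails if it takes over 64 s, if anything falls off the work surface, if the arm or the gripper's body presses on something with over 40 N, if the wrist force passes 120 N, or if a joint passes its speed limit or range.

## Robot

A 6-joint arm with a two-finger parallel gripper is mounted at the origin on the work surface. World frame = base frame: x ahead of the robot, y to its left, z up, the work surface at z = 0. Lengths are in m, angles in rad, forces in N, time in s.
With the tool pointing down it reaches from about 0.35 to 0.975 m from the base axis. Payload 4.9 kg.
Tool frame: the origin (TCP) lies midway between the tips of the shut fingers; the grasp point (between the pads) lies ctrl.tcp_to_grasp behind it (ctrl.tcp_to_grasp is the distance from the TCP to the grasp point, in m); z points along the fingers, y is the direction in which the jaws open and shut (so a half turn about z gives the same grasp; the last joint's range is limited). The gripper opens to 85 mm and grips with 20 to 120 N. Pads are 22 mm wide; open, the fingers measure 114 mm over their backs; the gripper's body (76 mm by 85 mm) begins 54 mm behind the grasp point. The pads swing forward as they close: fully open they stand 13 mm farther back than shut.
Start: joints at [1.201, 0.053, 1.613, -0, 1.476, -0.119], TCP at [0.155, 0.605, 0.231] pointing down, gripper open.
Joint ranges: [-3.01, 3.01], [-1.01, 2.22], [0.06, 2.58], [-1.02, 4.17], [0.09, 2.62], [-3.14, 3.14]. Speed limits (rad/s): [2.57, 2.57, 3.14, 3.14, 3.14, 3.14].

## Interface

Orientations are given as a rotation vector (axis times angle).
In Python, from station import ctrl, get_image, calibration, finish_job, models gives the robot as it stands.
- The arm moves only by the shell command python3 -m creep 'ROWS' [FORCE]. ROWS is JSON, a list of rows, each a list of 7 numbers: the opening, from 0 (shut) to 1 (fully open), then the shift along the tool's x, y, z in m, then the turn, a rotation vector about the tool's x, y, z in degrees. A call has 1 to 20 rows; each row shifts and turns the commanded pose from where the row before left it, along the tool's axes as they then stand; what a row does not reach is not made up. A row lasts 1/10 s, in which the tool goes at most 50 mm and 8.59 degrees, less where a joint would pass 70% of its speed; a pose out of reach is approached as far as the arm can. A call with a gripper value outside its range is refused whole. The fingers move at their own pace and stop on an object; FORCE is the grip in N (left out, the last holds). Time passes only in rows, so rows that do not move let the fingers close. It gives the time, the measured TCP pose, the force and the opening at its end, in the units of the state.
- ctrl.get_obs(): the state, without advancing time (a new reading comes with each control period).
- get_image(name): name is "scene" or "top" or "wrist"; returns the picture (480x640x3 uint8, red, green, blue); there is no depth.
- calibration(name): a dict with "mtx" (3x3 intrinsics, pixels), "R" (3x3) and "t" (3): a world point X has camera coordinates R X + t. Camera axes: x right, y down, z forward; pixel columns grow to the right and rows downward; lengths in m; the calibration is good to about 2 mm. The wrist camera is an equidistant fisheye: a pixel r from the principal point sees the ray r / f radians off the axis. A picture is of the moment at which its call begins: read the wrist's pose just before it. calibration takes no time and is no camera call; for the wrist camera it gives the pose at the moment of the call.
- finish_job(): hands the job in, once; it reports no verdict.
Trained networks look in the newest picture that a camera, given by its name, has taken for a name from the list of things; names that differ only in an ending like _2 or _b are one class to them, and where a whole thing is asked for, a point or a joint stands for the part that bears it (a point fixed in the world has none). Each returns a list of dicts, best first, with "conf" (0 to 1); they miss things now and then, are a little off and sometimes report something else, mostly with a low value. They report only what shows in the picture. A call takes as long as a camera call. They do not tell look-alikes from the thing itself.
- models.search_frame(camera, name): "extent" ([left, top, right, bottom] in pixels, round what is visible of it).
The state is a dict: "t": time; "q": joint angles; "dq": joint speeds; "effort": joint torques, N m; "tool_pos": TCP position; "tool_rot": TCP orientation; "contact_force": force on the tool from outside, world axes, zero at the start; "wrist_torque": the same for the moment, N m; "opening": finger opening in m.
Only numpy, scipy, OpenCV 4.12 (cv2) and the standard library are available. Lean on these libraries where they do the work, as an engineer would, in place of code of your own. Each camera call takes 0.05 s, during which the arm holds its last target. There are 200 camera calls.

## Working session

There is one attempt and no reset: what is moved stays moved. The work goes in short steps, Python scripts to look and compute and a shell command to move; the robot and the scene stay as the last step left them, time stands still between calls to the robot, and variables do not carry over. Pictures are saved under pics/ and viewed, about 8 in all and at most 12, crops included, and the job is handed in when it is done.

```bash
mkdir -p pics; ls; cat > h.py <<'E'
import numpy as np, cv2
from station import ctrl, get_image, calibration, finish_job, models
E
python3 - <<'E'
from h import *
for c in ("scene","top"):
    im=get_image(c); cv2.imwrite(f"pics/{c}0.png",im[...,::-1])
    k=calibration(c); print(c,np.round(k["mtx"],1).tolist(),np.round(k["R"],3).tolist(),np.round(k["t"],3).tolist())
    for n in ["board","nut","saucer","stand","pick","cup","cup_saucer","jar","strainer"]:
        print(n,[(np.round(d["extent"]).astype(int).tolist(),round(d["conf"],2)) for d in models.search_frame(c,n) if d["conf"]>.15])
o=ctrl.get_obs();print(o["t"],o["tool_pos"],o["tool_rot"],o["opening"],ctrl.tcp_to_grasp)
E
```

```text
pics
scene [[604.4, 0.0, 322.8], [0.0, 604.4, 240.5], [0.0, 0.0, 1.0]] [[0.815, 0.578, 0.024], [0.354, -0.465, -0.812], [-0.458, 0.671, -0.583]] [-0.454, -0.098, 1.611]
board [([242, 258, 366, 366], 0.81)]
nut [([333, 293, 344, 303], 0.42)]
saucer [([198, 300, 262, 349], 0.79)]
stand [([342, 172, 387, 227], 0.59)]
pick [([360, 143, 370, 191], 0.79), ([314, 124, 336, 202], 0.76), ([388, 120, 409, 193], 0.69)]
cup [([187, 389, 248, 456], 0.98), ([386, 299, 447, 349], 0.19)]
cup_saucer [([181, 398, 270, 467], 0.93)]
jar [([426, 194, 466, 254], 0.57)]
strainer [([428, 191, 468, 254], 0.32)]
top [[470.5, 0.0, 319.3], [0.0, 470.5, 235.5], [0.0, 0.0, 1.0]] [[0.026, -1.0, -0.003], [-0.985, -0.025, -0.168], [0.168, 0.007, -0.986]] [-0.026, 0.598, 1.08]
board [([300, 197, 416, 279], 0.8)]
nut [([166, 275, 189, 292], 0.54), ([336, 220, 346, 222], 0.49)]
saucer [([380, 252, 434, 308], 0.75)]
stand [([166, 256, 215, 306], 0.6), ([337, 219, 347, 224], 0.59), ([458, 194, 516, 250], 0.36)]
pick [([101, 258, 150, 278], 0.67), ([381, 251, 436, 310], 0.61), ([162, 326, 198, 346], 0.57), ([164, 276, 187, 290], 0.53)]
cup [([473, 203, 521, 241], 0.79)]
cup_saucer [([461, 194, 514, 250], 0.71)]
jar [([167, 166, 214, 213], 0.7)]
strainer [([284, 152, 351, 178], 0.84)]
1.0 [0.15508546 0.60543749 0.23131415] [-3.92856692e-01 -3.11692190e+00 -3.37449449e-05] 0.08537863953786451 0.0187
```

View pics/scene0.png

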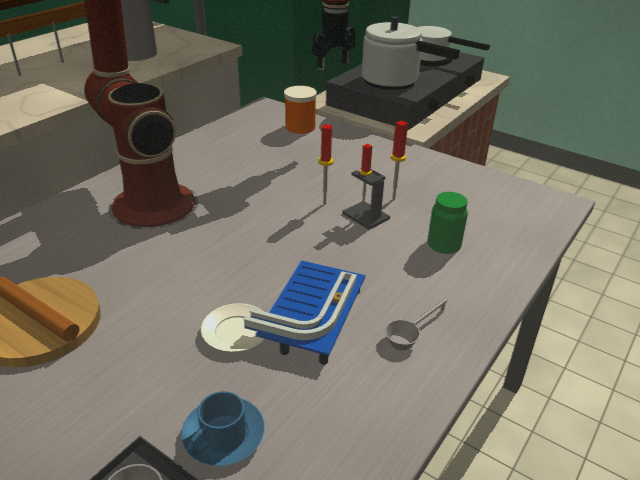

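View pics/top0.png

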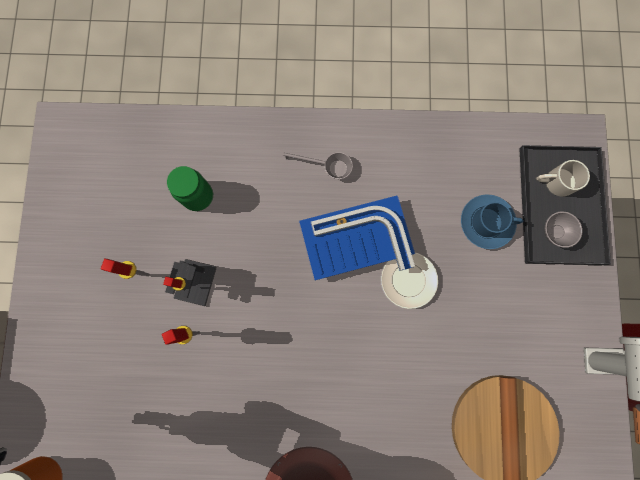

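The scene picture shows three red-handled picks: scene (325,165), (366,160) and (399,155), which in top are (178,335), (175,283) and (120,268). Only the middle one is shortest and hangs in the dark fork stand; the other two stand free and are longer. The nut is at top (342,221) and the board's open end at (407,268), over the white saucer. The blue saucer at (490,220) is a bystander. I'll check these in close crops.

```bash
python3 - <<'E'
from h import *
s=cv2.imread("pics/scene0.png");t=cv2.imread("pics/top0.png")
def crop(im,x,y,w,h): return cv2.resize(im[y:y+h,x:x+w],(400,300),interpolation=cv2.INTER_CUBIC)
m=np.vstack([np.hstack([crop(t,296,190,124,93),crop(s,240,255,128,96)]),np.hstack([crop(t,150,250,80,60),crop(s,315,140,120,90)])])
cv2.imwrite("pics/m1.png",m)
E
```

```text
(no output)
```

View pics/m1.png

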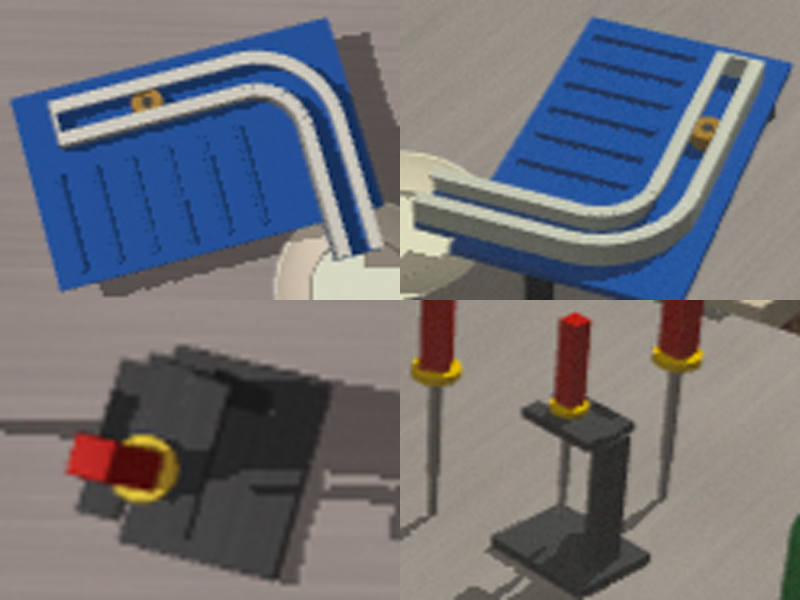

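The crops confirm the choice: the middle, shortest pick hangs by its collar in the fork. The nut shows through the first straight at top-crop (147,101). I'll triangulate next.

```bash
cat >> h.py <<'E'
K={c:calibration(c) for c in("top","scene")}
def proj(c,X):
    k=K[c]; p=(k["R"]@np.atleast_2d(X).T).T+k["t"]; p=p@k["mtx"].T; return p[:,:2]/p[:,2:]
def ray(c,uv,z):
    k=K[c]; d=k["R"].T@np.linalg.inv(k["mtx"])@[*uv,1]; o=-k["R"].T@k["t"]; return o+d*(z-o[2])/d[2]
def T(p,P): c,s=np.cos(p[2]),np.sin(p[2]); P=np.atleast_2d(P); return np.c_[P[:,:2]@np.array([[c,s],[-s,c]])+p[:2],P[:,2]]
E
python3 - <<'E'
from h import *
from scipy.optimize import least_squares
tc=lambda u,v:(296+.31*u-.35,190+.31*v-.35); sc=lambda u,v:(240+.32*(u-400)-.35,255+.32*v-.35)
B=[[77,113,58],[43,113,58],[-90,-97,58],[-90,-63,58]]; B=np.array(B)/1e3
ot=np.array([tc(49,103),tc(60,147),tc(380,246),tc(334,258)]); os=np.array([sc(764,60),sc(722,52),sc(414,197),sc(435,177)])
f=lambda p:np.r_[(proj("top",T(p,B))-ot).ravel(),(proj("scene",T(p,B))-os).ravel()]
best=min((least_squares(f,[.4,0,a],x_scale=[.1,.1,1]) for a in(0,1.5,3,-1.5)),key=lambda r:r.cost)
print("board",best.x.round(4),best.x[2]*57.3,f(best.x).round(1).tolist()); p=best.x
for n,q in (("top",tc(147,101)),("scene",sc(706,131))):
    X=ray(n,q,.051); print("nut",X.round(4), (T([0,0,-p[2]],[[*(X[:2]-p[:2]),0]])*1e3).round(1))
t2=lambda u,v:(150+.2*u-.4,250+.2*(v-300)-.4); s2=lambda u,v:(315+.3*(u-400)-.35,140+.3*(v-300)-.35)
print("collar",ray("top",t2(147,467),.131),ray("scene",s2(569,407),.131))
print("htop",ray("top",t2(92,455),.201),ray("scene",s2(575,320),.201))
for q in[(559,319),(575,312),(591,321),(575,328)]: print("hc",ray("scene",s2(*q),.201).round(4))
for q in[(492,540),(580,595),(650,553)]: print("base",ray("scene",s2(*q),.01).round(4))
for q in[(525,408),(590,447),(633,425)]: print("fork",ray("scene",s2(*q),.125).round(4))
for q in[(330,380),(280,580),(120,543),(150,352)]: print("baseT",ray("top",t2(*q),.01).round(4))
for q in[(80,512),(122,358),(228,380),(188,540)]: print("forkT",ray("top",t2(*q),.125).round(4))
E
```

```text
board [ 0.5909 -0.1167  0.2871] 16.451295501377047 [-1.0, -1.0, -0.8, -1.1, 0.4, -0.8, 0.8, -0.9, -0.1, 0.5, -1.8, -0.4, -0.8, 1.2, -0.3, -3.4]
nut [ 0.6352 -0.0621  0.051 ] [[57.9 39.8  0. ]]
nut [ 0.6374 -0.0634  0.051 ] [[59.7 37.9  0. ]]
collar [0.47096789 0.29421178 0.131     ] [0.47554852 0.2931064  0.131     ]
htop [0.47105311 0.29595461 0.201     ] [0.47292638 0.29694925 0.201     ]
hc [0.4628 0.291  0.201 ]
hc [0.466 0.308 0.201]
hc [0.4831 0.3029 0.201 ]
hc [0.4797 0.2861 0.201 ]
base [0.432  0.2636 0.01  ]
base [0.5276 0.2407 0.01  ]
base [0.5406 0.3234 0.01  ]
fork [0.4446 0.2807 0.125 ]
fork [0.5142 0.2611 0.125 ]
fork [0.5227 0.3086 0.125 ]
baseT [0.5233 0.2438 0.01  ]
baseT [0.4253 0.2619 0.01  ]
baseT [0.441  0.3411 0.01  ]
baseT [0.5349 0.3337 0.01  ]
forkT [0.4508 0.324  0.125 ]
forkT [0.5193 0.3108 0.125 ]
forkT [0.5107 0.263  0.125 ]
forkT [0.4399 0.2756 0.125 ]
```

```bash
python3 - <<'E'
from h import *
for n,q,h in(("A",(325,205),(327,126)),("B",(396,200),(401,122))):
    X=ray("scene",q,0); 
    zs=np.arange(.1,.35,.005); i=np.argmin([abs(proj("scene",[*X[:2],z])[0,1]-h[1]) for z in zs]); print(n,X.round(3),zs[i])
o=ctrl.get_obs(); print(o["t"])
from scipy.spatial.transform import Rotation as Ro
M=Ro.from_rotvec(o["tool_rot"]).as_matrix(); print(M.round(3)); print(M.T@[.472-.155,.2945-.605,.07])
k=calibration("wrist"); print(k["mtx"],"cam in tool",(M.T@(-k["R"].T@k["t"]-o["tool_pos"])).round(3),(k["R"]@M).round(2).tolist())
E
```

```text
A [0.368 0.276 0.   ] 0.23000000000000012
B [0.508 0.415 0.   ] 0.23000000000000012
1.0
[[-0.969  0.248 -0.   ]
 [ 0.248  0.969  0.   ]
 [ 0.     0.    -1.   ]]
[-0.38413165 -0.22212788 -0.07000947]
[[371.64829954   0.         324.41889813]
 [  0.         371.64829954 235.00702482]
 [  0.           0.           1.        ]] cam in tool [ 0.079  0.    -0.142] [[-0.0, 1.0, -0.0], [-0.95, -0.0, -0.31], [-0.31, 0.0, 0.95]]
```

```bash
python3 -m creep '[[1,0,0,-0.035,0,0,0],[1,-0.02,-0.011,-0.035,0,0,0],[1,-0.028,-0.016,0,0,0,-2.3],[1,-0.028,-0.016,0,0,0,0],[1,-0.028,-0.016,0,0,0,0],[1,-0.028,-0.016,0,0,0,0],[1,-0.028,-0.016,0,0,0,0],[1,-0.028,-0.016,0,0,0,0],[1,-0.028,-0.016,0,0,0,0],[1,-0.028,-0.016,0,0,0,0],[1,-0.028,-0.016,0,0,0,0],[1,-0.028,-0.016,0,0,0,0],[1,-0.028,-0.016,0,0,0,0],[1,-0.028,-0.016,0,0,0,0],[1,-0.028,-0.016,0,0,0,0],[1,0,0,0,0,0,0]]'
python3 - <<'E'
from h import *
from scipy.spatial.transform import Rotation as Ro
o=ctrl.get_obs(); k=calibration("wrist"); im=get_image("wrist"); cv2.imwrite("pics/w1.png",im[...,::-1]); np.savez("w1.npz",**k)
print(o["t"],o["tool_pos"]); M=Ro.from_rotvec(o["tool_rot"]).as_matrix(); print(M.round(3))
print(models.search_frame("wrist","pick")); print(models.search_frame("wrist","stand"))
E
```

```text
t: 2.6
tool_pos: [0.4855, 0.307, 0.3011]
tool_rot: [0.337, 3.123, -0.002]
contact_force: [-1.1, 0.5, -0.2]
opening: 0.0854
2.6 [0.48547784 0.3069814  0.30108237]
[[-0.977  0.213  0.   ]
 [ 0.213  0.977 -0.001]
 [-0.001 -0.001 -1.   ]]
[{'extent': [405.9, 176.9, 500.7, 250.1], 'conf': 0.79}, {'extent': [293.2, 176.2, 328.1, 229.1], 'conf': 0.7}, {'extent': [206.8, 33.3, 281.2, 99.2], 'conf': 0.58}]
[{'extent': [275.4, 143.2, 349.4, 247.5], 'conf': 0.83}]
```

View pics/w1.png

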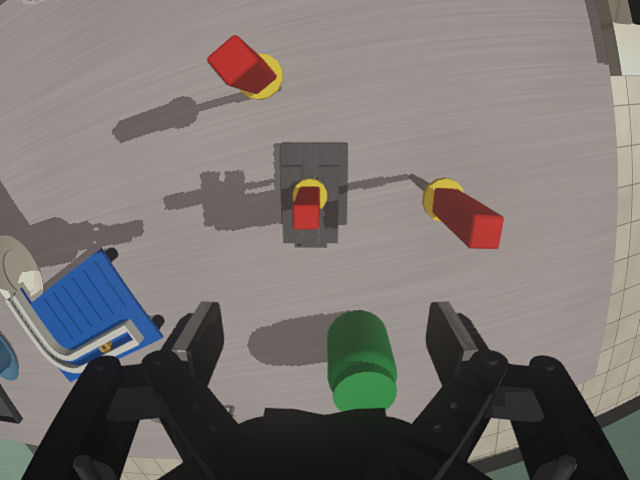

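The wrist view has the short pick centred in its stand at (308,200), with its handle top near (306,216). The larger picks are at (245,65) and (465,215). The stand is square to the tool axes. I'll measure it next.

```bash
cat >> h.py <<'E'
def wray(k,uv,z):
    m=k["mtx"]; x=(uv[0]-m[0,2])/m[0,0]; y=(uv[1]-m[1,2])/m[1,1]; r=np.hypot(x,y)
    d=k["R"].T@np.array([np.sin(r)*x/r,np.sin(r)*y/r,np.cos(r)]); o=-k["R"].T@k["t"]; return o+d*(z-o[2])/d[2]
def wproj(k,X):
    p=(k["R"]@np.atleast_2d(X).T).T+k["t"]; a=np.arctan2(np.hypot(p[:,0],p[:,1]),p[:,2])/np.hypot(p[:,0],p[:,1])
    return p[:,:2]*a[:,None]*[k["mtx"][0,0],k["mtx"][1,1]]+k["mtx"][:2,2]
E
python3 - <<'E'
from h import *
k=dict(np.load("w1.npz")); im=cv2.imread("pics/w1.png").astype(int)
b,g,r=im[...,0],im[...,1],im[...,2]
sub=np.zeros(im.shape[:2],bool); sub[165:250,280:345]=1
top=((r>190)&(g<70)&(b<70)&sub).astype(np.uint8)
n,l,s,c=cv2.connectedComponentsWithStats(top); i=1+s[1:,4].argmax(); rc=cv2.minAreaRect(np.argwhere(l==i)[:,::-1].astype(np.float32)); print(s[i],c[i],rc)
print("handle top",wray(k,c[i],.201).round(4))
q=[wray(k,p,.201)[:2] for p in cv2.boxPoints(rc)]; print([np.degrees(np.arctan2(*(q[(j+1)%4]-q[j])[::-1])).round(1) for j in range(4)])
yl=((r>150)&(g>120)&(b<90)&sub); ys,xs=np.nonzero(yl); print("yellow bbox",xs.min(),xs.max(),ys.min(),ys.max())
print("collar", wray(k,((xs.min()+xs.max())/2,(ys.min()+15)),.131).round(4))
w=cv2.imread("pics/w1.png")[135:255,255:365]; cv2.imwrite("pics/w1c.png",cv2.resize(w,None,fx=5,fy=5,interpolation=cv2.INTER_CUBIC))
E
```

```text
Traceback (most recent call last):
ValueError: attempt to get argmax of an empty sequence
```

```bash
python3 - <<'E'
from h import *
k=dict(np.load("w1.npz")); im=cv2.imread("pics/w1.png").astype(int); print(im[216,306],im[190,308])
b,g,r=im[...,0],im[...,1],im[...,2]
sub=np.zeros(im.shape[:2],bool); sub[165:250,280:345]=1
top=((r>.8*im[216,306,2])&(g<.45*r)&sub).astype(np.uint8)
n,l,s,c=cv2.connectedComponentsWithStats(top); i=1+s[1:,4].argmax(); rc=cv2.minAreaRect(np.argwhere(l==i)[:,::-1].astype(np.float32)); print(s[i],c[i],rc)
print("handle top",wray(k,c[i],.201).round(4))
q=[wray(k,p,.201)[:2] for p in cv2.boxPoints(rc)]; print([np.degrees(np.arctan2(*(q[(j+1)%4]-q[j])[::-1])).round(1) for j in range(4)])
w=cv2.imread("pics/w1.png")[135:255,255:365]; cv2.imwrite("pics/w1c.png",cv2.resize(w,None,fx=5,fy=5,interpolation=cv2.INTER_CUBIC))
E
```

```text
[ 51  56 183] [ 37  43 100]
[294 205  25  25 597] [305.91457286 216.56281407] ((306.0, 217.0), (24.0, 24.0), 90.0)
handle top [0.4705 0.2978 0.201 ]
[np.float64(77.5), np.float64(-12.7), np.float64(-102.4), np.float64(166.3)]
```

View pics/w1c.png

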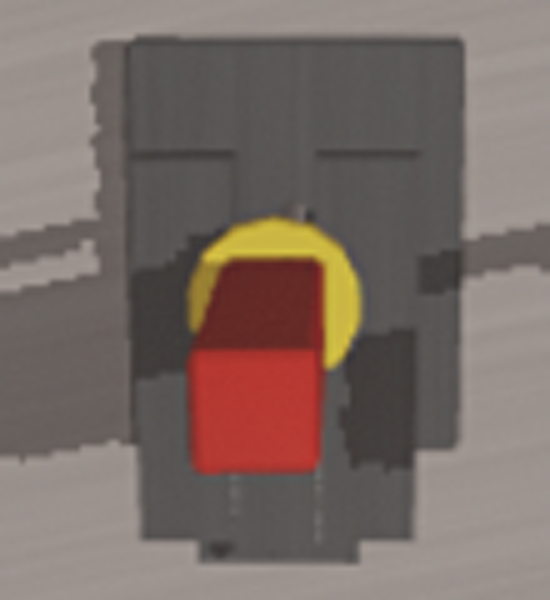

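```bash
python3 - <<'E'
from h import *
from scipy.spatial.transform import Rotation as Ro
k=dict(np.load("w1.npz")); o=ctrl.get_obs(); M=Ro.from_rotvec(o["tool_rot"]).as_matrix()
w=lambda u,v,z:wray(k,(255+u/5-.4,135+v/5-.4),z)
c=w(275,305,.131); a,b=w(132,153,.125),w(420,153,.125); h=w(255,411,.201)
print("collar",c.round(4),"handle",h.round(4),"tines",a.round(4),b.round(4),np.hypot(*(a-b)[:2]))
m=(a+b)/2; d=np.array([np.cos(-.218),np.sin(-.218)]); print("fork", m[:2]+.025*d)
g=np.array([*(c[:2]+h[:2])/2,.146]); print(g, M.T@(g-o["tool_pos"]))
E
```

```text
collar [0.471  0.2974 0.131 ] handle [0.4706 0.2975 0.201 ] tines [0.4404 0.2788 0.125 ] [0.4513 0.3273 0.125 ] 0.04965597427325691
fork [0.47029917 0.2976313 ]
[0.4707979  0.29747588 0.146     ] [ 0.00932995 -0.01443412  0.15525261]
```

```bash
python3 -m creep '[[1,0.0093,-0.0144,0.005,0,0,0],[1,0,0,0.03,0,0,0],[1,0,0,0.03,0,0,0],[1,0,0,0.03,0,0,0],[1,0,0,0.03,0,0,0],[1,0,0,0.02,0,0,0],[1,0,0,0.01,0,0,0],[1,0,0,0,0,0,0],[0,0,0,0,0,0,0],[0,0,0,0,0,0,0],[0,0,0,0,0,0,0],[0,0,0,0,0,0,0],[0,0,0,0,0,0,0],[0,0,0,0,0,0,0],[0,0,0,0,0,0,0]]' 60
```

```text
t: 4.25
tool_pos: [0.4717, 0.2974, 0.1471]
tool_rot: [0.33, 3.123, 0.001]
contact_force: [-0.4, -0.4, 3.8]
opening: 0.0174
```

```bash
python3 -m creep '[[0,0,0,-0.01,0,0,0],[0,0,0,-0.02,0,0,0],[0,0,0,-0.03,0,0,0],[0,0,0,-0.03,0,0,0],[0,0,0,-0.025,0,0,0],[0,-0.0186,-0.0243,0,0,0,0],[0,-0.0186,-0.0243,0,0,0,0],[0,-0.0186,-0.0243,0,0,0,0],[0,-0.0186,-0.0243,0,0,0,0],[0,-0.0186,-0.0243,0,0,0,0],[0,-0.0186,-0.0243,0,0,0,0],[0,-0.0186,-0.0243,0,0,0,0],[0,-0.0186,-0.0243,0,0,0,0],[0,-0.0186,-0.0243,0,0,0,0],[0,-0.0186,-0.0243,0.01,0,0,0],[0,-0.0186,-0.0243,0.02,0,0,0],[0,-0.0186,-0.0243,0.015,0,0,0],[0,0,0,0,0,0,0],[0,0,0,0,0,0,0]]'
python3 - <<'E'
from h import *
k=calibration("wrist"); im=get_image("wrist"); cv2.imwrite("pics/w2.png",im[...,::-1]); np.savez("w2.npz",**k)
o=ctrl.get_obs(); print(o["t"],o["tool_pos"],o["tool_rot"])
a=im[...,::-1][60:420,60:540]; cv2.imwrite("pics/w2c.png",cv2.resize(a,(800,600),interpolation=cv2.INTER_CUBIC))
E
```

```text
t: 6.15
tool_pos: [0.6281, -0.0349, 0.2156]
tool_rot: [-0.332, -3.122, -0.001]
contact_force: [-0.5, 0.9, 0.1]
opening: 0.0173
6.2 [ 0.62835298 -0.03427368  0.21654252] [-3.30364415e-01 -3.12380831e+00 -6.98806897e-04]
```

View pics/w2c.png

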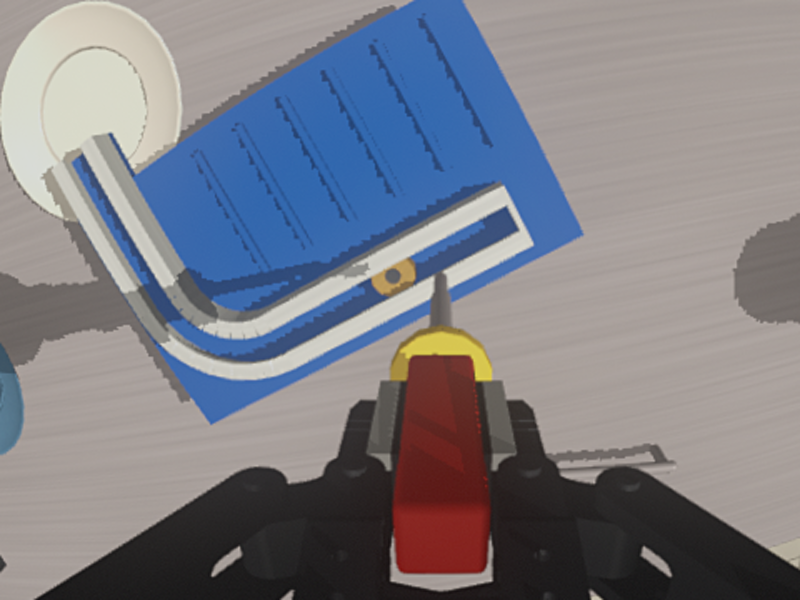

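The wrist view shows the tip at crop (440,275), over the outer lip. The nut is at (393,275), the closed end at (515,220) and the open end at (80,150), over the saucer. I'll fit the board in this view and draw an overlay.

```bash
cat > fit.py <<'E'
from h import *
from scipy.optimize import least_squares
k=dict(np.load("w2.npz")); o2=np.array([0.62835,-0.03427,.2165])
cp=lambda u,v:np.array((60+.6*u-.2,60+.6*v-.2))
inv=lambda P:(P-60+.2)/.6
pts={(77,113,58):(533,243),(43,113,58):(500,186),(67.5,110,58):(519,233),(52.5,110,58):(508,208),(90,125,40):(583,235),(90,-125,40):(210,423)}
B=np.array(list(pts))/1e3; O=np.array([cp(*v) for v in pts.values()])
f=lambda p:((wproj(k,T(p,B))-O)/.6).ravel()
r=least_squares(f,[.591,-.117,.287],loss="soft_l1",x_scale=[.01,.01,.1]); p=r.x
print(p.round(4),np.degrees(p[2]),f(p).round(1).tolist())
X=wray(k,cp(393,276),.051); print("nut",(T([0,0,-p[2]],[[*(X[:2]-p[:2]),0]])*1e3).round(1))
# tip pixel
print("tip pred", inv(wproj(k,[[o2[0],o2[1],o2[2]-.117]])), "tip seen world at z", wray(k,cp(440,274),o2[2]-.117).round(4))
im=cv2.imread("pics/w2c.png")
def curve(off,z):
    R=50+off; a=np.linspace(0,-np.pi/2,20)
    return np.array([[60+off,110,z]]+[[10+R*np.cos(t),-30+R*np.sin(t),z] for t in a]+[[-90,-80-off,z]])/1e3
for off,c in((17,(0,0,255)),(-17,(0,0,255)),(7.5,(0,255,0)),(-7.5,(0,255,0))):
    cv2.polylines(im,[inv(wproj(k,T(p,curve(off,58)))).round().astype(int)],False,c,1)
cv2.polylines(im,[inv(wproj(k,T(p,np.array([[90,-125,40],[90,125,40],[-60,125,40],[-60,-125,40]])/1e3))).round().astype(int)],True,(0,255,255),1)
cv2.imwrite("pics/ov.png",im)
E
python3 fit.py
```

```text
[ 0.5974 -0.1193  0.3454] 19.78813438935012 [2.1, 0.4, 0.7, 0.0, 1.6, -2.3, -2.6, -2.6, -21.8, 9.3, -1.0, 26.8]
nut [[55.1 41.7  0. ]]
tip pred [[441.55524489 280.44752021]] tip seen world at z [ 0.6253 -0.0343  0.0995]
```

View pics/ov.png

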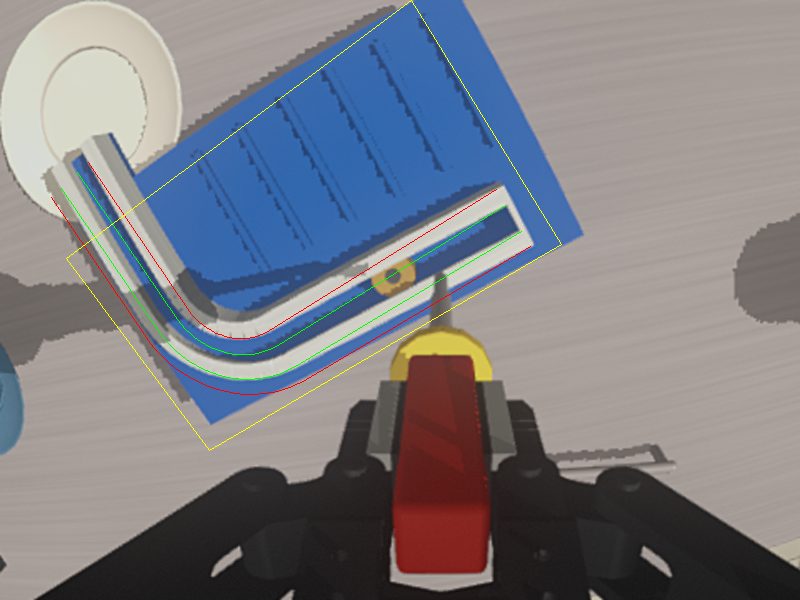

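```bash
cat > fit2.py <<'E'
from h import *
from scipy.optimize import minimize
k=dict(np.load("w2.npz")); src=cv2.imread("pics/w2.png")
S=cv2.GaussianBlur(cv2.cvtColor(src,cv2.COLOR_BGR2HSV)[...,1].astype(np.float32)/255,(0,0),.8)
def pt(s,off):  # s mm from closed end
    L=140; A=50*np.pi/2
    if s<L: return (60+off,110-s)
    if s<L+A:
        a=-(s-L)/50; R=50+off; return (10+R*np.cos(a),-30+R*np.sin(a))
    return (10-(s-L-A),-80-off)
def pts(ss,offs): return np.array([[*pt(s,o),58] for s in ss for o in offs])/1e3
ss=np.r_[np.arange(2,52,2),np.arange(105,316,2)]; so=np.r_[np.arange(2,52,2),np.arange(105,240,2)]
lip=pts(ss,[-15.5,-12,-9,9,12,15.5]); slot=pts(ss,[-5.5,-3,0,3,5.5]); out=pts(so,[18.5,20,22])
end=np.array([[x,y,58] for y in(116,118) for x in(46,54,66,74)])/1e3; wall=np.array([[x,111.5,58] for x in(46,54,60,66,74)])/1e3
def smp(p,P):
    q=wproj(k,T(p,P)).astype(np.float32); return cv2.remap(S,q[:,:1],q[:,1:],cv2.INTER_LINEAR).mean()
cost=lambda v:(lambda p:smp(p,lip)-smp(p,slot)-smp(p,out)+.2*(smp(p,wall)-smp(p,end)))([v[0]/1e3,v[1]/1e3,v[2]/100])
best=None
for x0 in([597,-119,34],[591,-117,29],[594,-115,32]):
    r=minimize(cost,x0,method="Nelder-Mead",options=dict(initial_simplex=np.array([x0]+[np.add(x0,d) for d in([6,0,0],[0,6,0],[0,0,5])]),maxiter=400))
    print(r.x.round(2),r.fun)
    if best is None or r.fun<best.fun: best=r
p=np.array([best.x[0]/1e3,best.x[1]/1e3,best.x[2]/100]); np.save("board.npy",p); print(np.degrees(p[2]))
cp=lambda u,v:np.array((60+.6*u-.2,60+.6*v-.2)); inv=lambda P:(P-60+.2)/.6
bf=lambda X:(T([0,0,-p[2]],[[*(np.array(X[:2])-p[:2]),0]])*1e3).round(1)[0,:2]
print("nut",bf(wray(k,cp(393,276),.051)),"tip seen",bf(wray(k,cp(440,274),.0995)),"tip fk",bf([.62835,-.03427]))
im=cv2.imread("pics/w2c.png")
for off,c in((17,(0,0,255)),(-17,(0,0,255)),(7.5,(0,255,0)),(-7.5,(0,255,0))):
    cv2.polylines(im,[inv(wproj(k,T(p,pts(np.arange(0,319,3),[off])))).round().astype(int)],False,c,1)
cv2.imwrite("pics/ov2.png",im)
for c in("top","scene"): print(c,"nut",bf(ray(c,{"top":(296+.31*147,190+.31*101),"scene":(240+.32*306,255+.32*131)}[c],.051)))
E
python3 fit2.py
```

```text
[ 589.81 -117.27   28.37] -1.0089058876037598
[ 589.77 -117.27   28.38] -1.0089219808578491
[ 589.75 -117.28   28.35] -1.0088729858398438
16.25840441456535
nut [59.2 41. ] tip seen [57.4 69.7] tip fk [60.3 68.9]
top nut [58.  39.6]
scene nut [61.8 37.6]
```

View pics/ov2.png

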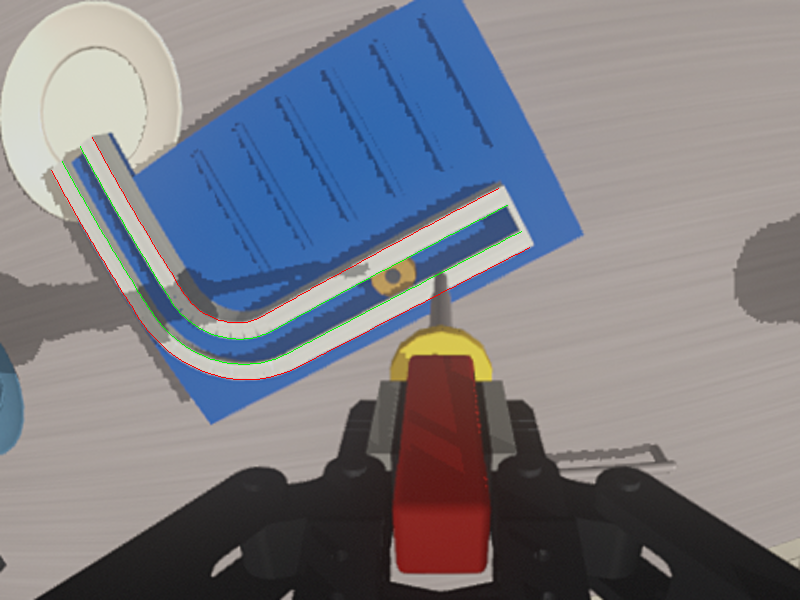

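The overlay matches the slot edges to about 1 px. The tip is at board (59–60, 69) and the nut at (59, 41), so I can go straight down behind it.

```bash
python3 -m creep '[[0,0,0,0.01,0,0,0],[0,0,0,0.013,0,0,0],[0,0,0,0.01,0,0,0],[0,0,0,0.003,0,0,0],[0,0,0,0.003,0,0,0],[0,0,0,0.003,0,0,0],[0,0,0,0.003,0,0,0],[0,0,0,0.003,0,0,0],[0,0,0,0.003,0,0,0],[0,0,0,0.0025,0,0,0],[0,0,0,0.0015,0,0,0],[0,0,0,0,0,0,0]]'
cat > st.py <<'E'
from h import *
from scipy.spatial.transform import Rotation as Ro
p=np.load("board.npy"); o=ctrl.get_obs(); M=Ro.from_rotvec(o["tool_rot"]).as_matrix(); x=o["tool_pos"]+M[:,2]*.117
b=(T([0,0,-p[2]],[[*(x[:2]-p[:2]),x[2]]])*1e3)[0]; print("tip board",b.round(1),"F",o["contact_force"].round(1),"tau",o["wrist_torque"].round(2),"t",o["t"])
c,s=np.cos(p[2]),np.sin(p[2]); W=np.array([[c,-s,0],[s,c,0],[0,0,1]]); A=M.T@W; print("board->tool\n",A.round(3))
E
python3 st.py
```

```text
t: 7.4
tool_pos: [0.6283, -0.0346, 0.161]
tool_rot: [-0.33, -3.124, -0.0]
contact_force: [-1.0, -0.5, -0.3]
opening: 0.0174
tip board [60.1 68.6 44. ] F [-1.  -0.5 -0.3] tau [ 0.02  0.01 -0.06] t 7.4
board->tool
 [[-0.88   0.475  0.001]
 [ 0.475  0.88  -0.   ]
 [-0.     0.    -1.   ]]
```

```bash
python3 -m creep '[[0,-0.0009,-0.0017,0,0,0,0],[0,-0.0018,-0.00335,0,0,0,0],[0,-0.0018,-0.00335,0,0,0,0],[0,-0.0018,-0.00335,0,0,0,0],[0,-0.0018,-0.00335,0,0,0,0],[0,-0.0018,-0.00335,0,0,0,0],[0,-0.0018,-0.00335,0,0,0,0],[0,-0.0018,-0.00335,0,0,0,0],[0,-0.0018,-0.00335,0,0,0,0],[0,-0.0018,-0.00335,0,0,0,0],[0,-0.0018,-0.00335,0,0,0,0],[0,-0.0018,-0.00335,0,0,0,0],[0,-0.0018,-0.00335,0,0,0,0],[0,-0.0018,-0.00335,0,0,0,0],[0,-0.0018,-0.00335,0,0,0,0],[0,-0.0018,-0.00335,0,0,0,0],[0,-0.0018,-0.00335,0,0,0,0],[0,-0.0018,-0.00335,0,0,0,0],[0,-0.0018,-0.00335,0,0,0,0]]'; python3 st.py
```

```text
t: 9.3
tool_pos: [0.6482, -0.1025, 0.1613]
tool_rot: [-0.33, -3.124, 0.0]
contact_force: [-0.3, 0.4, -1.4]
opening: 0.0171
tip board [60.2 -2.2 44.3] F [-0.3  0.4 -1.4] tau [ 0.09  0.01 -0.03] t 9.3
board->tool
 [[-0.88   0.475  0.   ]
 [ 0.475  0.88  -0.   ]
 [-0.    -0.    -1.   ]]
```

```bash
python3 -c "
import numpy as np
for a in np.arange(2.25,90,4.5):
    t=np.radians(a);print('[0,%.4f,%.4f,0,0,0,0]'%(.003926*(.88*np.sin(t)-.475*np.cos(t)),.003926*(-.475*np.sin(t)-.88*np.cos(t))))"
python3 -m creep '[[0,-0.0018,-0.00335,0,0,0,0],[0,-0.0018,-0.00335,0,0,0,0],[0,-0.0018,-0.00335,0,0,0,0],[0,-0.0018,-0.00335,0,0,0,0],[0,-0.0018,-0.00335,0,0,0,0],[0,-0.0018,-0.00335,0,0,0,0],[0,-0.0018,-0.00335,0,0,0,0]]'; python3 st.py
```

```text
[0,-0.0017,-0.0035,0,0,0,0]
[0,-0.0014,-0.0037,0,0,0,0]
[0,-0.0012,-0.0038,0,0,0,0]
[0,-0.0009,-0.0038,0,0,0,0]
[0,-0.0006,-0.0039,0,0,0,0]
[0,-0.0002,-0.0039,0,0,0,0]
[0,0.0001,-0.0039,0,0,0,0]
[0,0.0004,-0.0039,0,0,0,0]
[0,0.0007,-0.0039,0,0,0,0]
[0,0.0010,-0.0038,0,0,0,0]
[0,0.0013,-0.0037,0,0,0,0]
[0,0.0016,-0.0036,0,0,0,0]
[0,0.0018,-0.0035,0,0,0,0]
[0,0.0021,-0.0033,0,0,0,0]
[0,0.0024,-0.0031,0,0,0,0]
[0,0.0026,-0.0029,0,0,0,0]
[0,0.0028,-0.0027,0,0,0,0]
[0,0.0030,-0.0025,0,0,0,0]
[0,0.0032,-0.0023,0,0,0,0]
[0,0.0034,-0.0020,0,0,0,0]
t: 10.0
tool_pos: [0.6556, -0.1281, 0.1613]
tool_rot: [0.33, 3.124, -0.0]
contact_force: [-0.2, -0.4, -0.9]
opening: 0.0174
tip board [ 60.2 -28.8  44.3] F [-0.2 -0.4 -0.9] tau [ 0.   -0.01 -0.06] t 10.0
board->tool
 [[-0.88   0.475 -0.   ]
 [ 0.475  0.88  -0.   ]
 [ 0.    -0.    -1.   ]]
```

```bash
python3 -m creep '[[0,-0.0017,-0.0035,0,0,0,0],[0,-0.0014,-0.0037,0,0,0,0],[0,-0.0012,-0.0038,0,0,0,0],[0,-0.0009,-0.0038,0,0,0,0],[0,-0.0006,-0.0039,0,0,0,0],[0,-0.0002,-0.0039,0,0,0,0],[0,0.0001,-0.0039,0,0,0,0],[0,0.0004,-0.0039,0,0,0,0],[0,0.0007,-0.0039,0,0,0,0],[0,0.0010,-0.0038,0,0,0,0]]'; cat > nut.py <<'E'
from h import *
k=calibration("wrist"); im=get_image("wrist"); p=np.load("board.npy"); cv2.imwrite("pics/wn.png",im[...,::-1])
h=cv2.cvtColor(im,cv2.COLOR_RGB2HSV); m=cv2.inRange(h,(8,110,60),(19,255,255)); m[330:]=0
n,l,s,c=cv2.connectedComponentsWithStats(m)
for i in range(1,n):
    if s[i,4]>25: print(s[i].tolist(),"board",(T([0,0,-p[2]],[[*(wray(k,c[i],.051)[:2]-p[:2]),0]])*1e3).round(1)[0,:2])
E
python3 st.py; python3 nut.py
```

```text
t: 11.0
tool_pos: [0.6511, -0.1661, 0.1613]
tool_rot: [0.33, 3.124, 0.0]
contact_force: [-0.6, 0.4, -0.7]
opening: 0.0174
tip board [ 45.2 -64.1  44.3] F [-0.6  0.4 -0.7] tau [ 0.    0.02 -0.03] t 11.0
board->tool
 [[-0.88   0.475 -0.   ]
 [ 0.475  0.88   0.   ]
 [ 0.    -0.    -1.   ]]
[298, 213, 20, 13, 62] board [ 32.2 -71.6]
[291, 224, 29, 14, 132] board [ 40.6 -74. ]
[305, 273, 27, 7, 31] board [ 72.5 -85.2]
```

```bash
python3 -m creep '[[0,0.0013,-0.0037,0,0,0,0],[0,0.0016,-0.0036,0,0,0,0],[0,0.0018,-0.0035,0,0,0,0],[0,0.0021,-0.0033,0,0,0,0],[0,0.0024,-0.0031,0,0,0,0],[0,0.0026,-0.0029,0,0,0,0],[0,0.0028,-0.0027,0,0,0,0],[0,0.0030,-0.0025,0,0,0,0],[0,0.0032,-0.0023,0,0,0,0],[0,0.0034,-0.0020,0,0,0,0]]'; python3 st.py; python3 nut.py
```

```text
t: 12.05
tool_pos: [0.6211, -0.1898, 0.1613]
tool_rot: [-0.33, -3.124, 0.0]
contact_force: [-0.6, -1.4, -0.5]
opening: 0.0168
tip board [  9.8 -78.4  44.3] F [-0.6 -1.4 -0.5] tau [-0.01 -0.01  0.02] t 12.05
board->tool
 [[-0.88   0.475  0.   ]
 [ 0.475  0.88  -0.   ]
 [-0.     0.    -1.   ]]
[296, 200, 28, 31, 201] board [ -3.8 -79.6]
[308, 273, 27, 1, 27] board [ 38.2 -96.3]
```

```bash
python3 -m creep '[[0,0.0031,-0.0021,0,0,0,0],[0,0.0031,-0.0021,0,0,0,0],[0,0.0031,-0.0021,0,0,0,0],[0,0.00334,-0.0018,0,0,0,0],[0,0.00334,-0.0018,0,0,0,0],[0,0.00334,-0.0018,0,0,0,0],[0,0.00334,-0.0018,0,0,0,0],[0,0.00334,-0.0018,0,0,0,0],[0,0.00334,-0.0018,0,0,0,0],[0,0.00334,-0.0018,0,0,0,0],[0,0.00334,-0.0018,0,0,0,0],[0,0.00334,-0.0018,0,0,0,0],[0,0.00334,-0.0018,0,0,0,0],[0,0.00334,-0.0018,0,0,0,0],[0,0.00334,-0.0018,0,0,0,0],[0,0.00334,-0.0018,0,0,0,0]]'; python3 st.py; python3 nut.py
```

```text
t: 13.7
tool_pos: [0.5634, -0.2078, 0.1613]
tool_rot: [-0.33, -3.124, 0.0]
contact_force: [0.8, 0.4, -0.9]
opening: 0.0173
tip board [-50.7 -79.5  44.3] F [ 0.8  0.4 -0.9] tau [ 0.01 -0.02  0.03] t 13.7
board->tool
 [[-0.88   0.475  0.   ]
 [ 0.475  0.88  -0.   ]
 [-0.    -0.    -1.   ]]
[0, 0, 39, 18, 453] board [-362.7 -220.4]
[313, 201, 12, 23, 97] board [-63.  -76.8]
```

```bash
python3 -m creep '[[0,0.00264,-0.0014,0,0,0,0],[0,0.00264,-0.0014,0,0,0,0],[0,0.00264,-0.0014,0,0,0,0],[0,0.00264,-0.0014,0,0,0,0],[0,0.00264,-0.0014,0,0,0,0],[0,0.00264,-0.0014,0,0,0,0],[0,0.00264,-0.0014,0,0,0,0],[0,0.00264,-0.0014,0,0,0,0],[0,0.00264,-0.0014,0,0,0,0],[0,0.00264,-0.0014,0,0,0,0],[0,0.00264,-0.0014,0,0,0,0],[0,0.00264,-0.0014,0,0,0,0],[0,0.00264,-0.0014,0,0,0,0],[0,0.00264,-0.0014,0,0,0,0],[0,0,0,0,0,0,0],[0,0,0,0,0,0,0]]'; python3 st.py; python3 nut.py
python3 -c "
import cv2;cv2.imwrite('pics/wnc.png',cv2.resize(cv2.imread('pics/wn.png')[120:320,180:480],(750,500)))"
```

```text
t: 15.35
tool_pos: [0.5234, -0.2192, 0.1614]
tool_rot: [0.33, 3.124, -0.0]
contact_force: [-0.1, -0.3, -1.0]
opening: 0.0171
tip board [-92.2 -79.3  44.4] F [-0.1 -0.3 -1. ] tau [0.02 0.04 0.01] t 15.35
board->tool
 [[-0.88   0.475 -0.   ]
 [ 0.475  0.88   0.   ]
 [ 0.    -0.    -1.   ]]
[0, 0, 81, 45, 2450] board [-376.6 -206.9]
```

View pics/wnc.png

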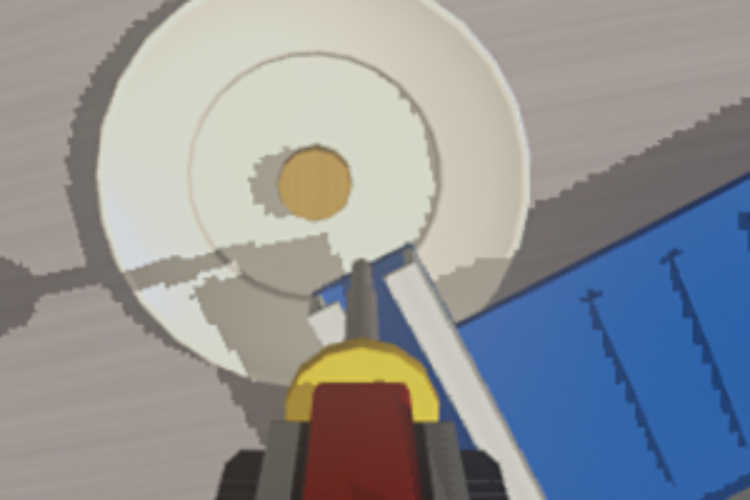

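The nut is lying in the middle of the white saucer, at crop (315,182). Now I'll lift slowly out of the slot and return to the stand.

```bash
python3 -m creep '[[0,0,0,-0.002,0,0,0],[0,0,0,-0.004,0,0,0],[0,0,0,-0.004,0,0,0],[0,0,0,-0.004,0,0,0],[0,0,0,-0.004,0,0,0],[0,0,0,-0.012,0,0,0],[0,0,0,-0.025,0,0,0],[0,0,0,-0.03,0,0,0],[0,0,0,-0.016,0,0,0]]' >/dev/null; python3 -m creep '[[0,0.0099,0.0309,0,0,0,0],[0,0.0099,0.0309,0,0,0,0],[0,0.0099,0.0309,0,0,0,0],[0,0.0099,0.0309,0,0,0,0],[0,0.0099,0.0309,0,0,0,0],[0,0.0099,0.0309,0,0,0,0],[0,0.0099,0.0309,0,0,0,0],[0,0.0099,0.0309,0,0,0,0],[0,0.0099,0.0309,0,0,0,0],[0,0.0099,0.0309,0,0,0,0],[0,0.0099,0.0309,0,0,0,0],[0,0.0099,0.0309,0,0,0,0],[0,0.0099,0.0309,0,0,0,0],[0,0.0099,0.0309,0,0,0,0],[0,0.0099,0.0309,0,0,0,0],[0,0.0099,0.0309,0,0,0,0],[0,0,0,0,0,0,0],[0,0,0,0,0,0,0]]'
python3 - <<'E'
from h import *
from scipy.spatial.transform import Rotation as Ro
o=ctrl.get_obs();M=Ro.from_rotvec(o["tool_rot"]).as_matrix();print(M.T@(np.array([.4715,.2974,.1471])-o["tool_pos"]))
k=calibration("wrist"); im=get_image("wrist")[...,::-1]; cv2.imwrite("pics/w3.png",im)
print("tip px",wproj(k,[o["tool_pos"]+M[:,2]*.117]), "fork px",wproj(k,[[.4705,.2976,.125]]))
cv2.imwrite("pics/w3c.png",cv2.resize(im[120:320,200:440],(720,600),interpolation=cv2.INTER_CUBIC))
E
```

```text
t: 18.1
tool_pos: [0.4717, 0.2977, 0.2623]
tool_rot: [-0.328, -3.124, 0.001]
contact_force: [-0.5, 0.0, -0.3]
opening: 0.0173
[ 0.00011966 -0.00021211  0.11516504]
tip px [[323.88530237 227.16882986]] fork px [[323.63120103 218.22228017]]
```

View pics/w3c.png

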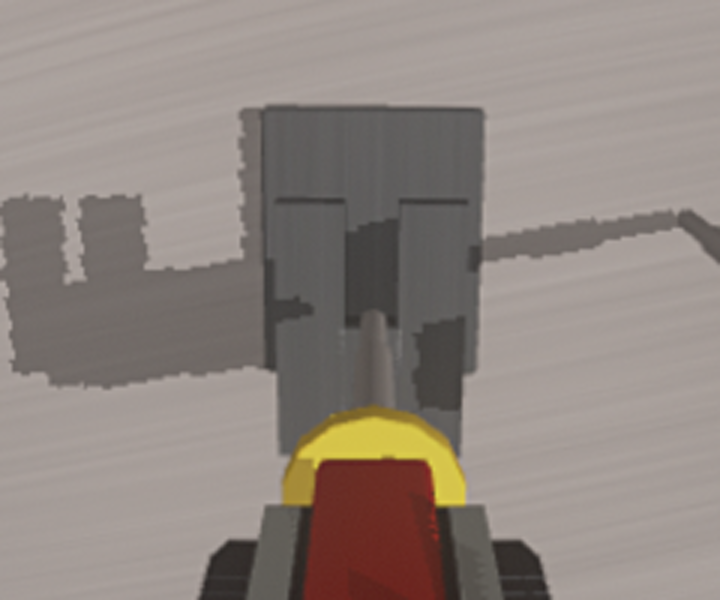

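The tip, at crop (373,315), is centred over the notch (345–400), so I'll lower it.

```bash
python3 -m creep '[[0,0.0001,-0.0002,0.01,0,0,0],[0,0,0,0.015,0,0,0],[0,0,0,0.015,0,0,0],[0,0,0,0.015,0,0,0],[0,0,0,0.015,0,0,0],[0,0,0,0.015,0,0,0],[0,0,0,0.015,0,0,0],[0,0,0,0.008,0,0,0],[0,0,0,0.004,0,0,0],[0,0,0,0.002,0,0,0],[0,0,0,0.001,0,0,0],[0,0,0,0,0,0,0],[0,0,0,0,0,0,0]]'
```

```text
t: 19.45
tool_pos: [0.4722, 0.2974, 0.148]
tool_rot: [0.33, 3.123, 0.001]
contact_force: [0.2, -0.0, -1.1]
opening: 0.0176
```

```bash
python3 -m creep '[[0,0,0,0.0005,0,0,0],[0,0,0,0.0005,0,0,0],[0,0,0,0,0,0,0],[0,0,0,0,0,0,0]]'; python3 -m creep '[[0.3,0,0,0,0,0,0],[0.3,0,0,0,0,0,0],[0.6,0,0,0,0,0,0],[1,0,0,0,0,0,0],[1,0,0,0,0,0,0],[1,0,0,0,0,0,0],[1,0,0,0,0,0,0],[1,0,0,0,0,0,0],[1,0,0,-0.01,0,0,0],[1,0,0,-0.03,0,0,0],[1,0,0,-0.04,0,0,0],[1,0,0,-0.04,0,0,0],[1,0,0,-0.04,0,0,0],[1,0,0,-0.02,0,0,0],[1,0,0,0,0,0,0],[1,0,0,0,0,0,0]]'
python3 - <<'E'
from h import *
a=get_image("wrist")[...,::-1]; s=get_image("scene")[...,::-1]; t=get_image("top")[...,::-1]
s0=cv2.imread("pics/scene0.png"); t0=cv2.imread("pics/top0.png")
r=lambda x,w,h:cv2.resize(x,(w,h),interpolation=cv2.INTER_AREA)
m=np.vstack([np.hstack([r(t,400,300),r(s[100:400,100:500],400,300)]),np.hstack([r(a[100:340,160:480],400,300),r(cv2.absdiff(t,t0)*3,400,300)])]); cv2.imwrite("pics/fin.png",m)
for c in("scene","top"):
    for n in["saucer","pick","cup","cup_saucer","jar","strainer"]: print(c,n,[(np.round(d["extent"]).astype(int).tolist(),round(d["conf"],2)) for d in models.search_frame(c,n)][:3])
E
```

```text
t: 19.85
tool_pos: [0.4721, 0.2974, 0.1471]
tool_rot: [0.33, 3.123, 0.001]
contact_force: [-1.6, -0.6, 3.5]
opening: 0.0172
t: 21.45
tool_pos: [0.4717, 0.2972, 0.3265]
tool_rot: [0.33, 3.124, 0.0]
contact_force: [-0.0, 0.1, -1.1]
opening: 0.0854
scene saucer [([199, 300, 264, 352], 0.72)]
scene pick [([386, 120, 410, 200], 0.94), ([360, 144, 373, 204], 0.69), ([316, 122, 334, 203], 0.68)]
scene cup [([185, 390, 246, 459], 0.86), ([246, 257, 364, 364], 0.54)]
scene cup_saucer [([183, 399, 268, 465], 0.86), ([359, 146, 372, 203], 0.46)]
scene jar [([427, 191, 467, 256], 0.91)]
scene strainer [([384, 301, 446, 348], 0.77)]
top saucer [([379, 250, 436, 309], 0.94)]
top pick [([163, 327, 196, 346], 0.82)]
top cup [([299, 200, 416, 283], 0.72), ([470, 201, 524, 238], 0.61)]
top cup_saucer [([460, 196, 513, 249], 0.93)]
top jar [([168, 163, 213, 212], 0.67)]
top strainer [([285, 152, 354, 178], 0.68), ([404, 278, 412, 284], 0.48)]
```

View pics/fin.png

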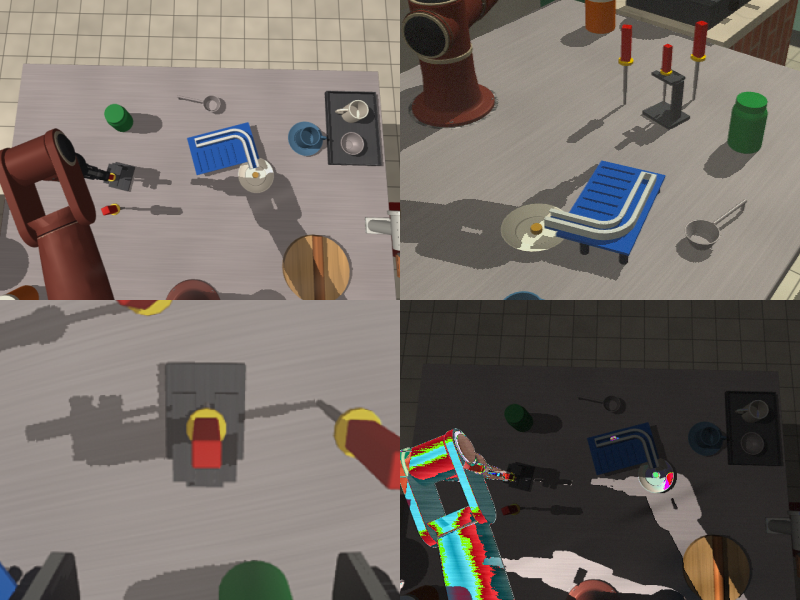

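The final views show the pick hanging upright in the fork and the nut on the white saucer. Apart from the arm and its shadows, the before/after difference shows only the nut.

```bash
python3 -c "
from station import finish_job
print(finish_job())"
```

```text
the job is handed in; nothing more can be done
None
```

The nut is on the white saucer, the pick is back in its stand, and the job was handed in at about 22 s of the 64 s allowed.

- **Pick-up:** I took the shortest red-handled pick from its fork stand and lowered it into the slot about 13 mm behind the nut.
- **Push:** I moved it along the slot in rows of at most about 4 mm per 0.1 s (about 40 mm/s). The nut went round the bend and dropped near the middle of the saucer. The measured contact force stayed near zero throughout.
- **Return:** I lifted the tip out slowly, hung the pick back in its fork, let go and raised the open gripper clear.

**Last checks:** The pictures show the pick hanging upright with its collar in the fork. The white saucer, cup and its saucer, jar and strainer are where they were, to within 2–3 px of network scatter. The before/after difference shows only the nut, the arm and its shadows.

**What disagreed:** My first board fit, from hand-picked corners, had residuals of up to 3.4 px. A second one using assumed deck corners was wrong and I dropped it. I used an edge fit in the wrist view, which overlaid to about 1 px. In the final top picture the arm hid the hung pick, so that check rests on the wrist and scene views.

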